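Find the medium cushion pad for the milk frother

TASK

The frothing jug should stand on the pad that suits it: of the three look-alike cushion pads under the wire rack that is the medium one, neither the softest nor the firmest. First feel each pad in turn, from left to right as the robot faces them, by pushing its top down about 8 mm and holding it there a moment; then gently set the jug upright in the middle of the medium pad and let go. No pad may be crushed (pushed down more than 13 mm; the jug's weight alone would do that to the soft one), the jug must stay upright, and the canister, the two small jars under the rack and the mug stay where they are.

Things in the scene. Friction and masses are not known exactly. Their poses are not given: they have to be found in the camera images.
- frother_center (a point): centre (75 mm above the underside) of the loose milk-frothing jug: upright, 84 mm across, 150 mm high, 0.6 kg; white ribbed below, steel above, grey lid, and on top a round black knob, 30 mm across, 113 to 150 mm above the underside (its middle is 57 mm above this point), fixed to the jug: grip it there. z is up
- rack: fixed wire rack over the pads; origin on the counter below the middle of its front bar; x away from the robot, y left. Front bar 10 mm thick, 540 mm long along y, axis 280 mm up; wires behind it to x = 160 mm; legs at y = -270 and 270 mm. The bar overhangs the pads, whose centres are 20 mm nearer the robot: an upright tool hits it, so reach in below it, tool leaning back to the robot
- place_left (a point): point on the counter where the left pad stands (20 mm in front of the rack's front bar, 150 mm left of its middle)
- place_middle (a point): point on the counter where the middle pad stands
- place_right (a point): point on the counter where the right pad stands (150 mm right of the middle)
- pad_a: one of three look-alike cushion pads, fixed to the counter; origin at the centre of its underside. Black rubber foot 116 mm across, 24 mm high; above it a springy top 100 mm across, its flat grey face 48 mm above the counter at rest. One pad is soft, one medium, one firm, each over twice as stiff as the one before; which stands where varies from start to start
- pad_a_top (a joint): how far the top of pad_a is pressed down, m: 0 at rest, 0.018 at the stop; springs back. Past 0.013 the pad counts as crushed
- pad_b: one of three look-alike cushion pads, fixed to the counter; origin at the centre of its underside. Black rubber foot 116 mm across, 24 mm high; above it a springy top 100 mm across, its flat grey face 48 mm above the counter at rest. One pad is soft, one medium, one firm, each over twice as stiff as the one before; which stands where varies from start to start
- pad_b_top (a joint): how far the top of pad_b is pressed down, m: 0 at rest, 0.018 at the stop; springs back. Past 0.013 the pad counts as crushed
- pad_c: one of three look-alike cushion pads, fixed to the counter; origin at the centre of its underside. Black rubber foot 116 mm across, 24 mm high; above it a springy top 100 mm across, its flat grey face 48 mm above the counter at rest. One pad is soft, one medium, one firm, each over twice as stiff as the one before; which stands where varies from start to start
- pad_c_top (a joint): how far the top of pad_c is pressed down, m: 0 at rest, 0.018 at the stop; springs back. Past 0.013 the pad counts as crushed
- canister: bystander: white stoneware canister with a flat wooden lid, 92 mm across, 94 mm high, on the counter on the side opposite to the jug; origin at the centre of its underside
- spice_jar: bystander: small glass jar, 42 mm across, 70 mm high, standing behind the gap between the left and middle pads; origin at the centre of its underside
- syrup: bystander: small amber jar, 44 mm across, 85 mm high, standing behind the gap between the middle and right pads; origin at the centre of its underside
- mug: bystander: white mug, 80 mm across, 90 mm high, on the right; origin at the centre of its underside

How it is judged (in metres and radians):
On the way, in this order (a step that is already met when the one before it is completed fails the run):
1. the left pad is held pressed down 6 to 12 mm (((horizontal distance between pad_a and place_left below 0.03 m and value of joint pad_a_top between 0.006 and 0.012 m) or (horizontal distance between pad_b and place_left below 0.03 m and value of joint pad_b_top between 0.006 and 0.012 m) or (horizontal distance between pad_c and place_left below 0.03 m and value of joint pad_c_top between 0.006 and 0.012 m))), for 0.2 s.
2. the middle pad is held pressed down 6 to 12 mm (((horizontal distance between pad_a and place_middle below 0.03 m and value of joint pad_a_top between 0.006 and 0.012 m) or (horizontal distance between pad_b and place_middle below 0.03 m and value of joint pad_b_top between 0.006 and 0.012 m) or (horizontal distance between pad_c and place_middle below 0.03 m and value of joint pad_c_top between 0.006 and 0.012 m))), for 0.2 s.
3. the right pad is held pressed down 6 to 12 mm (((horizontal distance between pad_a and place_right below 0.03 m and value of joint pad_a_top between 0.006 and 0.012 m) or (horizontal distance between pad_b and place_right below 0.03 m and value of joint pad_b_top between 0.006 and 0.012 m) or (horizontal distance between pad_c and place_right below 0.03 m and value of joint pad_c_top between 0.006 and 0.012 m))), for 0.2 s.
At the end, for the whole second after the job is handed in: The jug stands upright (within 0.08 rad), at rest, with its axis within 20 mm of the centre of a pad, and its weight presses that pad down by 4 to 11 mm (only the medium pad does so: about 6 to 8 mm), so that its centre is 105 to 125 mm above the counter (((horizontal distance between frother_center and pad_a below 0.02 m and value of joint pad_a_top between 0.004 and 0.011 m) or (horizontal distance between frother_center and pad_b below 0.02 m and value of joint pad_b_top between 0.004 and 0.011 m) or (horizontal distance between frother_center and pad_c below 0.02 m and value of joint pad_c_top between 0.004 and 0.011 m)) and angle between frother_center's own z axis and vertical below 0.08 rad and height (world z) of frother_center between 0.105 and 0.125 m and linear speed of frother below 0.02 m/s); the robot touches nothing.
It fails at once if a pad is crushed: pushed down more than 13 mm (value of joint any of pad_a_top, pad_b_top, pad_c_top above 0.013 m).
It fails at once if the jug is tipped by more than 30 degrees (angle between frother_center's own z axis and vertical above 0.52 rad).
It fails at once if a canister, a jar or the mug is moved by more than 30 mm (distance of any of canister, spice_jar, syrup, mug from where it was at the start of the episode above 0.03 m).
It also fails if it takes over 72 s, if anything falls off the work surface, if the arm or the gripper's body presses on something with over 40 N, if the wrist force passes 120 N, or if a joint passes its speed limit or range.

ROBOT

A 7-joint arm with a two-finger parallel gripper is mounted at the origin on the work surface. World frame = base frame: x ahead of the robot, y to its left, z up, the work surface at z = 0. Lengths are in m, angles in degrees, forces in N, time in s.
With the tool pointing down it reaches from about 0.425 to 0.825 m from the base axis. Payload 3.6 kg.
Tool frame: the origin (TCP) lies on the centre line of the jaws, within the pads' length; the fingertips stand 14 mm ahead of it and the grasp point (between the pads) lies 5 mm behind it (env.tip_reach is the distance from the TCP to the fingertips, in m); z points along the fingers, y is the direction in which the jaws open and shut (so a half turn about z gives the same grasp; the last joint's range is limited). The gripper opens to 93 mm and grips with 3 to 60 N. Pads are 15 mm wide; open, the fingers measure 128 mm over their backs; the gripper's body (75 mm by 188 mm) begins 65 mm behind the grasp point.
Start: joints at [-72.049, 35.231, -0.722, 81.555, 0.464, 63.22, -2.315], TCP at [0.217, 0.613, 0.233] pointing down, gripper open.
Joint ranges: [-178.69, 178.69], [-17.37, 117.87], [-77.05, 75.6], [15.02, 138.74], [-78.02, 258.01], [0.78, 113.62], [-162.83, 162.83]. Speed limits (degrees/s): [159.86, 159.86, 180, 180, 180, 180, 180].

INTERFACE

Orientations are given as a 3x3 rotation matrix whose columns are the frame's x, y, z axes.
In Python, from rig import env, fingers, optics gives the robot as it stands. Calls block until the motion is done:
- env.move_ptp(position, orientation): joint-space move of the TCP to a pose.
- env.movel(position, rotation=None, speed=0.15, stop_force=None): straight line of the TCP; rotation=None keeps the orientation; speed is the mean speed in m/s. With stop_force (N) it stops when the force on the tool has changed by that much, and returns True; else False.
- env.move_j(angles): joint-space move.
- fingers.set_gripper(opening, squeeze=None): opening from 0.0 (shut) to 1.0 (fully open); squeeze is the grip in N (None keeps the last); returns when the fingers have stopped.
- env.sleep(seconds).
- env.ik(position, orientation): joint angles nearest the present ones, or None.
- env.get_state(): the state.
- optics.snapshot(name): name is "scene" or "top" or "wrist"; returns a dict with "frame" (420x560x3 uint8, red, green, blue), "depth" (420x560 float32, m along the optical axis (not along the pixel's ray), 0 where there is no reading), "fx", "fy", "cx", "cy" (pixels), "view" (4x4, takes a point from world to camera coordinates); the wrist camera has in their place "mount" (4x4, takes a point from camera to tool coordinates, whose origin is the TCP and whose axes are the flange's). Camera axes: x right, y down, z forward; pixel columns grow to the right and rows downward; lengths in m; the calibration is good to about 2 mm. A picture is of the moment at which its call begins: read the wrist's pose just before it.
A pose or a line that the arm cannot do raises env.Unreachable and nothing moves.
- env.hand_in(): hands the job in, once; it reports no verdict.
The state is a dict: "time": time; "joints": joint angles; "qvel": joint speeds; "tau": joint torques, N m; "tool_pos": TCP position; "tcp_rot": TCP orientation; "wrist_force": force on the tool from outside, world axes, zero at the start; "wrist_torque": the same for the moment, N m; "grip_width": opening from 0.0 (shut) to 1.0 (fully open).
Only numpy, scipy, OpenCV 4.12 (cv2) and the standard library are available. Lean on these libraries where they do the work, as an engineer would, in place of code of your own. Each camera call takes 0.05 s, during which the arm holds its last target.

## Working session

There is one attempt and no reset: what is moved stays moved. The work goes in short steps, each a Python script; the robot and the scene stay as the last script left them, time stands still between calls to the robot, and variables do not carry over. Pictures are saved under pics/ and viewed, and the job is handed in when it is done.

```bash
ls; mkdir -p pics; python3 - <<'E'
from rig import env, fingers, optics
import cv2,numpy as np
for n in ("scene","top","wrist"):
    s=optics.snapshot(n); cv2.imwrite(f"pics/{n}0.png",s["frame"][:,:,::-1])
    np.savez(f"{n}0.npz",**s)
    print(n,s["fx"],s["cx"],s["cy"],np.round(s.get("view",s.get("mount")),3))
st=env.get_state(); print(st)
E
```

```text
pics
scene 383.29472028873374 280.54926692226087 208.34891680773995 [[ 1.000e-02  1.000e+00 -6.000e-03  0.000e+00]
 [ 8.360e-01 -1.200e-02 -5.480e-01 -4.210e-01]
 [-5.480e-01  1.000e-03 -8.360e-01  1.275e+00]
 [ 0.000e+00  0.000e+00  0.000e+00  1.000e+00]]
top 396.01222605361687 276.2424784404792 213.2068220190447 [[-0.021 -1.    -0.01   0.036]
 [-0.999  0.021 -0.029  0.52 ]
 [ 0.029  0.009 -1.     0.962]
 [ 0.     0.     0.     1.   ]]
wrist 339.98402628911566 280.7125325054408 209.58827100663913 [[ 0.001 -0.962 -0.274  0.076]
 [ 1.     0.     0.001 -0.001]
 [-0.001 -0.274  0.962 -0.151]
 [ 0.     0.     0.     1.   ]]
{'time': 0.15, 'joints': array([-72.05176262,  35.27698889,  -0.72199386,  81.61623223,
         0.46416632,  63.22289341,  -2.31331153]), 'qvel': array([ 0.03604784, -0.19888409, -0.05625396, -0.19829493, -0.04960547,
        0.07450383, -0.00074952]), 'tau': array([ 3.76188164e-04, -4.59346998e+01,  2.09339177e-01, -1.65942746e+01,
       -6.10998413e-02,  1.80899160e-02,  1.64261182e-04]), 'tool_pos': array([0.21642141, 0.61230997, 0.23176518]), 'tcp_rot': array([[-9.42861617e-01,  3.33183990e-01, -6.32394334e-04],
       [ 3.33184589e-01,  9.42859758e-01, -1.87250086e-03],
       [-2.76281385e-05, -1.97621323e-03, -9.99998047e-01]]), 'wrist_force': array([ 0.44578142, -0.24189962, -0.01745364]), 'wrist_torque': array([ 0.00558574, -0.00517865, -0.00624887]), 'grip_width': 1.0006231354307513}
```

View pics/scene0.png

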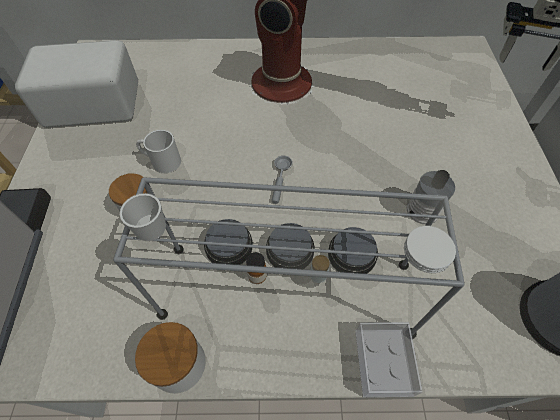

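View pics/top0.png

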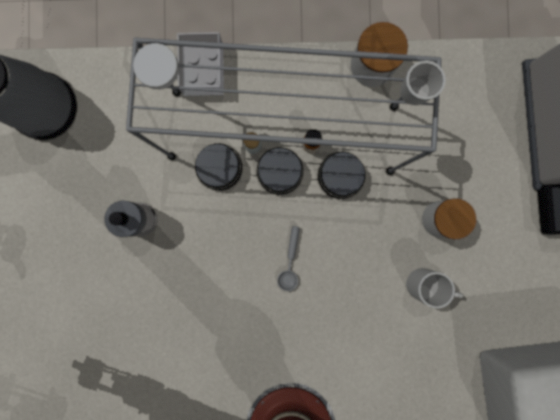

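The scene shows the rack with three pads under it. In the top view the pads are at about (217,166), (280,170) and (342,175), the jug knob at (118,219), the canister at (455,218) and the mug at (436,290). Next I'll deproject them.

```bash
cat > h.py <<'E'
import numpy as np
def world(s,u,v,z=None,d=None):
    T=np.linalg.inv(np.asarray(s["view"])); r=np.array([(u-s["cx"])/s["fx"],(v-s["cy"])/s["fy"],1.])
    o=T[:3,3]; w=T[:3,:3]@r
    if z is not None: return o+w*(z-o[2])/w[2]
    if d is None:
        d=s["depth"][int(v),int(u)]
    return o+w*d
def cloud(s):
    d=s["depth"]; v,u=np.indices(d.shape); T=np.linalg.inv(s["view"])
    p=np.stack([(u-s["cx"])/s["fx"]*d,(v-s["cy"])/s["fy"]*d,d],-1)
    return p@T[:3,:3].T+T[:3,3]
E
python3 - <<'E'
from h import *
import cv2
t=np.load("top0.npz"); sc=np.load("scene0.npz")
P=cloud(t); D=t["depth"]
def reg(nm,u,v,r,lo,hi,P=P,D=D):
    sub=P[v-r:v+r,u-r:u+r].reshape(-1,3); dd=D[v-r:v+r,u-r:u+r].ravel()
    m=(sub[:,2]>lo)&(sub[:,2]<hi)&(dd>0); q=sub[m]
    print(nm,m.sum(),"med",q.mean(0).round(4),"mid",((q.min(0)+q.max(0))/2).round(4),"ext",np.ptp(q,0).round(4))
for n,u,v in (("L",217,166),("M",280,170),("R",342,175)): reg(n,u,v,32,.04,.06)
reg("knob",118,219,14,.14,.17); reg("jugall",125,219,40,.1,.17); 
reg("can",455,218,32,.08,.11); reg("mug",436,290,30,.08,.1)
reg("spice",313,138,14,.06,.1); reg("syrup",252,141,14,.04,.1)
for u,v in ((140,131),(200,135),(280,140),(340,144),(420,149)):
    col=[(P[k,u].round(3)) for k in range(v-7,v+8) if D[k,u]>0 and .2<P[k,u,2]<.4]
    c=np.array(col); print(u,len(c), c.mean(0) if len(c) else None)
# scene check
P2=cloud(sc);D2=sc["depth"]
for n,u,v in (("R",228,240),("M",290,243),("L",354,248)): reg("sc"+n,u,v,28,.042,.056,P2,D2)
reg("sc knob",441,178,14,.14,.16,P2,D2);reg("sc jug",434,190,30,.09,.16,P2,D2)
img=t["frame"][120:300,80:260][:,:,::-1]; cv2.imwrite("pics/c1.png",cv2.resize(img,None,fx=3.3,fy=3.3,interpolation=2))
img=t["frame"][100:240,170:400][:,:,::-1]; cv2.imwrite("pics/c2.png",cv2.resize(img,None,fx=3.3,fy=3.3,interpolation=2))
E
```

```text
L 1407 med [0.6366 0.1624 0.0481] mid [0.6369 0.15   0.0471] ext [0.0987 0.1237 0.014 ]
M 1460 med [0.6251 0.0141 0.0481] mid [0.6318 0.0136 0.0499] ext [0.1193 0.1492 0.0196]
R 1448 med [ 0.611  -0.1332  0.0482] mid [ 0.6182 -0.1208  0.05  ] ext [0.1172 0.1267 0.0195]
knob 176 med [0.5127 0.3589 0.1495] mid [0.5126 0.3602 0.1471] ext [0.0275 0.0281 0.0139]
jugall 1120 med [0.5125 0.3565 0.1195] mid [0.5122 0.3607 0.1272] ext [0.0792 0.0823 0.0536]
can 1391 med [ 0.498  -0.3722  0.0937] mid [ 0.4981 -0.3743  0.0903] ext [0.0913 0.0913 0.0177]
mug 316 med [ 0.3408 -0.3285  0.0877] mid [ 0.3405 -0.3301  0.0873] ext [0.0797 0.0852 0.0141]
spice 172 med [ 0.6916 -0.0633  0.0834] mid [ 0.6886 -0.064   0.074 ] ext [0.0383 0.0388 0.028 ]
syrup 177 med [0.6826 0.0781 0.064 ] mid [0.6844 0.0729 0.0578] ext [0.0474 0.0495 0.0354]
140 11 [0.66581818 0.26781818 0.26081818]
200 6 [0.65566667 0.15316667 0.285     ]
280 5 [0.6432 0.013  0.284 ]
340 5 [ 0.6336 -0.092   0.2844]
420 9 [ 0.62088889 -0.23877778  0.26411111]
scR 1067 med [ 0.6157 -0.1336  0.0479] mid [ 0.6124 -0.1341  0.0478] ext [0.1    0.0983 0.0115]
scM 1096 med [0.6295 0.0153 0.0479] mid [0.6363 0.0115 0.0484] ext [0.1194 0.1064 0.0127]
scL 1128 med [0.6425 0.1636 0.0478] mid [0.6444 0.1551 0.0472] ext [0.1095 0.1178 0.0094]
sc knob 142 med [0.5177 0.3601 0.1486] mid [0.5162 0.3618 0.1461] ext [0.0288 0.0294 0.0122]
sc jug 820 med [0.5202 0.3563 0.1196] mid [0.5144 0.3613 0.1211] ext [0.0821 0.0817 0.0621]
```

View pics/c1.png

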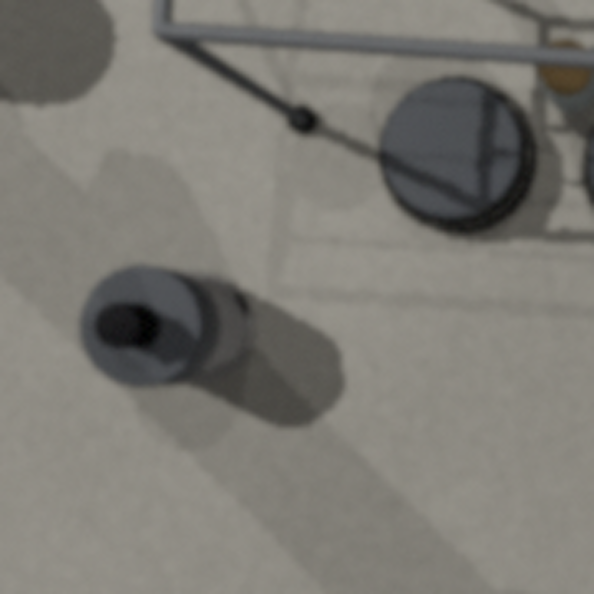

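View pics/c2.png

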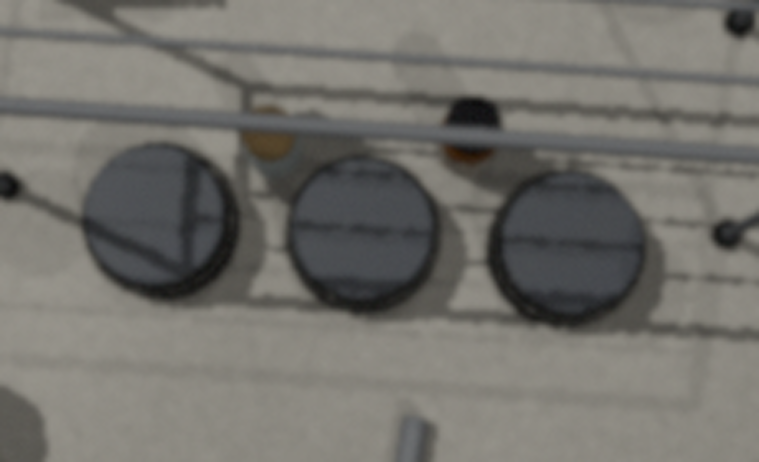

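Both cameras agree to about 5 mm: pads at L (.639,.163), M (.627,.0145), R (.613,-.1335), faces at z=.048, and the jug at (.515,.360) with its top at .149. The rack yaw is about -5°. Before moving I'll check IK for the planned poses.

```bash
cat >> h.py <<'E'
YAW=-5.0
PAD={'L':np.array([.6385,.163]),'M':np.array([.627,.0145]),'R':np.array([.6135,-.1335])}
JUG=np.array([.515,.360])
def rot(theta,yaw=YAW):
    t=np.radians(theta);y=np.radians(yaw);f=np.array([np.cos(y),np.sin(y),0]);k=np.array([0,0,1.])
    z=np.sin(t)*f-np.cos(t)*k; x=-(np.cos(t)*f+np.sin(t)*k)
    return np.column_stack([x,np.cross(z,x),z])
XR=np.array([np.cos(np.radians(YAW)),np.sin(np.radians(YAW)),0])
def grasp_tcp(p,R): return np.asarray(p)+.005*R[:,2]
E
python3 - <<'E'
from h import *
from rig import env
for th in (25,30,35):
  R=rot(th)
  print("theta",th)
  for n,p in PAD.items():
    for nm,q in (("pre",np.r_[p,.14]-.06*XR),("press",np.r_[p,.055]-.01*XR),("place",np.r_[p,.178]),("placepre",np.r_[p,.22]-.16*XR)):
      j=env.ik(q,R); print(n,nm,None if j is None else np.round(j,0))
  for yaw in (-5,10,25,40):
    R=rot(th,yaw)
    for h in (.14,.26):
      j=env.ik(np.r_[JUG,h],R); print("jug",yaw,h,None if j is None else np.round(j,0))
E
```

```text
theta 25
L pre [-33.  31.  12. 116.  27.  12.  36.]
L press [-31.  43.  14. 113.  30.   4.  33.]
L place [-26.  31.   7. 106.  19.  21.  48.]
L placepre [-42.  17.  14. 124.  28.  21.  31.]
M pre [-11.  28.   6. 123.  26.   5.  53.]
M press [ 22.  48. -44. 118.  98.  35.  -9.]
M place [ -7.  28.   2. 112.  14.  16.  67.]
M placepre [-21.  12.  13. 131.  13.  13.  64.]
R pre [ 22.  29. -13. 122.  37.   6.  61.]
R press [ 26.  42. -22. 118. 105.  11.  -5.]
R place [ 12.  28.  -0. 112. -10.  15. 106.]
R placepre [  9.  12.   7. 131. -26.  14. 124.]
jug -5 0.14 [-56.  35.  14. 109.  28.  23.  16.]
jug -5 0.26 [-52.  25.   9. 101.  24.  40.  24.]
jug 10 0.14 [-50.  33.  10. 112.  29.  16.  31.]
jug 10 0.26 [-46.  23.   4. 104.  22.  33.  41.]
jug 25 0.14 [-41.  32.   1. 114.  28.  12.  48.]
jug 25 0.26 [-37.  22.  -4. 106.  17.  29.  61.]
jug 40 0.14 [-28.  32. -12. 114.  27.  11.  68.]
jug 40 0.26 [-25.  23. -15. 106.  11.  28.  83.]
theta 30
L pre [-42.  33.  23. 120.  38.   3.  23.]
L press [ -1.  46. -33. 115. 101.  36. -29.]
L place [-31.  31.  12. 110.  28.  14.  37.]
L placepre [-5
[... 1031 characters left out ...]
32.  61. -66. 125. 117.  60. -20.]
M place [ 23.  34. -44. 119.  96.  30. -10.]
M placepre [ 23.  16. -44. 138.  99.  23. -24.]
R pre [ 50.  39. -55. 130. 117.  30. -13.]
R press [ 51.  61. -66. 125. 120.  50.  -6.]
R place [ 35.  31. -33. 119. 100.  13.   0.]
R placepre [ 51.  16. -43. 138. 125.   8. -25.]
jug -5 0.14 [-70.  38.  30. 115.  45.  13.  -6.]
jug -5 0.26 [-63.  25.  18. 107.  39.  32.   6.]
jug 10 0.14 [-39.  33. -12. 119.  93.  26. -33.]
jug 10 0.26 [-57.  22.  15. 112.  40.  22.  21.]
jug 25 0.14 [ -1.  49. -66. 120. 103.  54. -14.]
jug 25 0.26 [-45.  20.   5. 114.  33.  13.  44.]
jug 40 0.14 [  4.  48. -66. 121. 105.  42.   1.]
jug 40 0.26 [-23.  21. -17. 114.  24.  11.  71.]
```

```bash
cat >> h.py <<'E'
TH=20
def favg(env,n=6):
    f=[];z=[]
    for _ in range(n):
        env.sleep(.02); s=env.get_state(); f.append(s["wrist_force"]);z.append(s["tool_pos"])
    return np.mean(f,0),np.mean(z,0)
def press(env,n):
    R=rot(TH); p=np.r_[PAD[n],0]-.012*XR; zc=.048+.014*np.cos(np.radians(TH))+.0075*np.sin(np.radians(TH))
    env.movel(p+[0,0,zc+.010],speed=.1)
    f0,_=favg(env); rec=[]
    for d in (.003,.005,.007,.009):
        env.movel(p+[0,0,zc-d],speed=.03); env.sleep(.1)
        f,t=favg(env); rec.append((zc-t[2],f[2]-f0[2])); print(n,"nomdepth mm",round(1e3*rec[-1][0],2),"dF",(f-f0).round(2))
    d,F=np.array(rec).T; k,c=np.polyfit(d,F,1)
    print(n,"k",k,"true depth mm",1e3*F[-1]/k, "t",env.get_state()["time"])
    return p,zc,k,F,d
E
python3 - <<'E'
from h import *
from rig import env,fingers
fingers.set_gripper(0.0,20)
R=rot(TH)
env.move_ptp(np.r_[.46,.16,.24],R)
env.movel(np.r_[PAD['L'],.12]-.05*XR,speed=.2)
print(env.get_state()["time"],env.get_state()["joints"].round(1))
press(env,'L')
E
```

```text
4.4917 [-27.9  33.9   8.2 112.1  15.   16.9  49.5]
L nomdepth mm 2.27 dF [-1.56  0.02  5.96]
L nomdepth mm 3.82 dF [-3.47  0.28  8.68]
L nomdepth mm 5.39 dF [-4.46 -0.13 11.38]
L nomdepth mm 6.96 dF [-5.78 -0.19 13.85]
L k 1686.869200756348 true depth mm 8.207678336458532 t 7.475
```

The left pad's k is about 1690 N/m, which points to the firm one (medium should be about 850). I'll go 1 mm deeper for margin, hold, then move to the middle pad.

```bash
python3 - <<'E'
from h import *
from rig import env,fingers
R=rot(TH)
s=env.get_state(); p=np.r_[PAD['L'],0]-.012*XR
env.movel(p+[0,0,.0638-.0102],speed=.03); env.sleep(.4)
print(favg(env))
env.movel(p+[0,0,.1],speed=.12)
env.movel(np.r_[PAD['M'],.1]-.012*XR,speed=.2)
print(env.get_state()["time"],env.get_state()["joints"].round(1))
press(env,'M'); env.sleep(.3)
E
```

```text
(array([-6.50108902, -0.39383947, 15.6930267 ]), array([0.62695183, 0.1642801 , 0.05590473]))
9.65 [ -5.   35.4  -0.5 113.4  18.   12.1  62.8]
M nomdepth mm 2.62 dF [-0.19 -0.1   2.86]
M nomdepth mm 4.74 dF [ 0.4  -0.18  4.34]
M nomdepth mm 6.62 dF [-0.08 -0.46  5.74]
M nomdepth mm 8.43 dF [-0.65  0.05  6.79]
M k 685.0463455855793 true depth mm 9.917190006042626 t 12.3
```

```bash
python3 - <<'E'
from h import *
from rig import env,fingers,optics
import cv2
env.movel(np.r_[PAD['M'],.1]-.012*XR,speed=.12)
env.movel(np.r_[PAD['R'],.1]-.012*XR,speed=.2)
press(env,'R'); env.sleep(.3)
s=optics.snapshot("scene"); cv2.imwrite("pics/scene1.png",s["frame"][:,:,::-1])
E
```

```text
R nomdepth mm 2.76 dF [ 0.78 -0.43  0.71]
R nomdepth mm 4.84 dF [ 0.92 -0.46  1.66]
R nomdepth mm 6.88 dF [ 1.22 -1.21  2.05]
R nomdepth mm 8.89 dF [ 1.48 -1.17  2.34]
R k 260.4169750156279 true depth mm 8.996722910176723 t 16.6667
```

View pics/scene1.png

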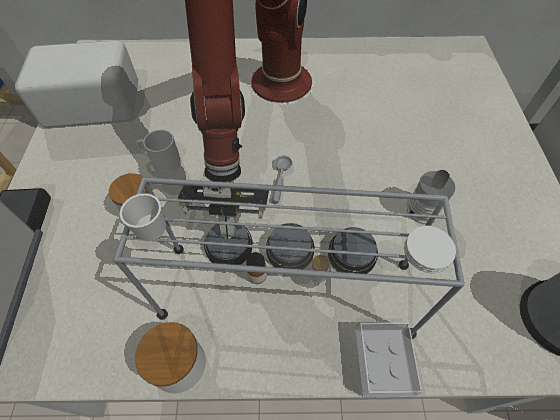

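Felt stiffnesses are L ≈ 1690 (firm), M ≈ 690 (medium) and R ≈ 260 (soft), so the target is the middle pad. Now I'll go to the jug.

```bash
python3 - <<'E'
from h import *
from rig import env,fingers,optics
import cv2
env.movel(np.r_[PAD['R'],.1]-.012*XR,speed=.12)
env.movel(np.r_[PAD['R'],.2]-.15*XR,speed=.2)
fingers.set_gripper(1.0)
R=rot(25)
env.move_ptp(np.r_[.47,.2,.25],R)
env.movel(np.r_[JUG,.235],R,speed=.2)
env.movel(grasp_tcp(np.r_[JUG,.175],R),speed=.15)
st=env.get_state()
s=optics.snapshot("wrist"); cv2.imwrite("pics/wr1.png",s["frame"][:,:,::-1])
# cloud in world
d=s["depth"]; v,u=np.indices(d.shape); p=np.stack([(u-s["cx"])/s["fx"]*d,(v-s["cy"])/s["fy"]*d,d],-1)
m=s["mount"]; p=p@m[:3,:3].T+m[:3,3]; p=p@st["tcp_rot"].T+st["tool_pos"]
k=(d>0)&(np.hypot(p[...,0]-JUG[0],p[...,1]-JUG[1])<.06)&(p[...,2]<.153)
for lo,hi in ((.144,.153),(.118,.14),(.10,.116),(.06,.1)):
    q=p[k&(p[...,2]>lo)&(p[...,2]<hi)]
    if len(q): print(lo,len(q),q.mean(0).round(4),((q.min(0)+q.max(0))/2).round(4),np.ptp(q,0).round(3))
s=optics.snapshot("top"); cv2.imwrite("pics/top2.png",s["frame"][:,:,::-1])
print(st["time"],st["joints"].round(1))
E
```

```text
0.144 1924 [0.5114 0.3601 0.1482] [0.5138 0.3415 0.1485] [0.029 0.067 0.009]
0.118 1217 [0.5024 0.361  0.1295] [0.5067 0.36   0.129 ] [0.016 0.03  0.022]
0.1 8964 [0.501  0.361  0.1112] [0.5123 0.3597 0.108 ] [0.079 0.081 0.016]
0.06 3240 [0.481  0.3625 0.0791] [0.4938 0.361  0.08  ] [0.041 0.08  0.04 ]
22.8167 [-46.8  31.6   1.3 106.6  37.8  31.    8.2]
```

View pics/wr1.png

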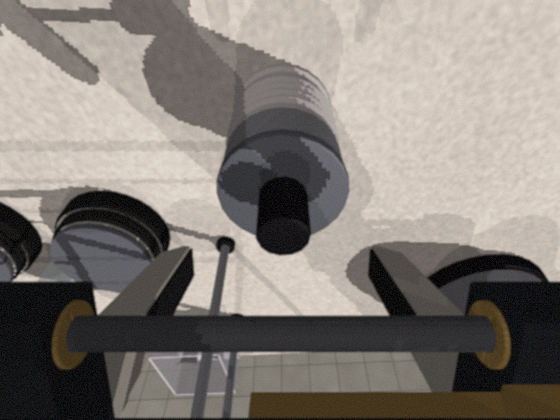

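View pics/top2.png

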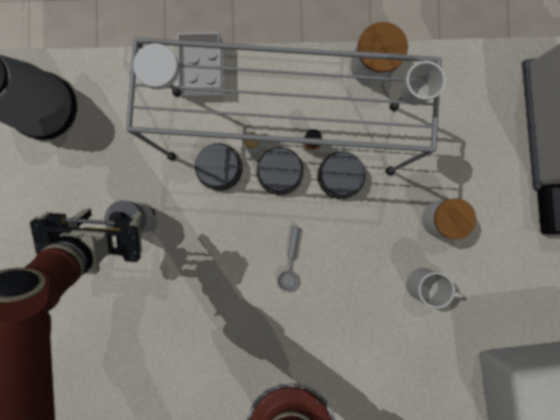

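The wrist view has the knob (283,235) centred between the jaws (column 282), and its depth puts the knob at (.513,.360). Now I'll grip and lift.

```bash
python3 - <<'E'
from h import *
from rig import env,fingers,optics
import cv2
R=rot(25); J=np.array([.513,.36])
f0,_=favg(env)
hit=env.movel(grasp_tcp(np.r_[J,.138],R),speed=.08,stop_force=6)
f,t=favg(env); print(hit,(f-f0).round(2),t.round(4))
if not hit:
    w=fingers.set_gripper(0.0,30); env.sleep(.2); st=env.get_state(); print(st["grip_width"]*93,st["tool_pos"].round(4))
    env.movel(grasp_tcp(np.r_[J,.228],R),speed=.1); env.sleep(.2)
    f,t=favg(env); print((f-f0).round(2),t.round(4),env.get_state()["grip_width"]*93,env.get_state()["time"])
    s=optics.snapshot("scene"); cv2.imwrite("pics/scene3.png",s["frame"][:,:,::-1])
    s=optics.snapshot("wrist"); cv2.imwrite("pics/wr3.png",s["frame"][:,:,::-1])
E
```

```text
False [-0.67  0.46 -0.14] [0.5154 0.3601 0.1339]
29.600810570494016 [0.5151 0.3604 0.1335]
[-0.21  0.5  -5.61] [0.5149 0.3597 0.2229] 29.311191554025385 26.2917
```

View pics/scene3.png

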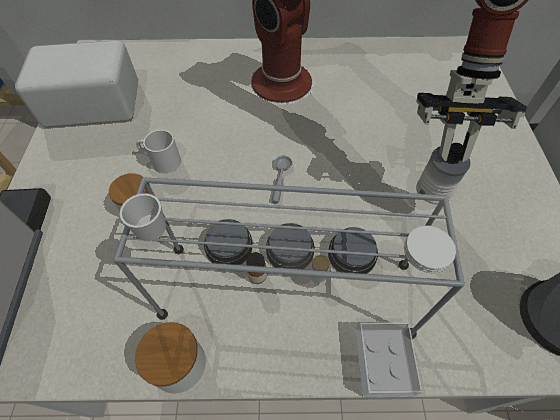

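View pics/wr3.png

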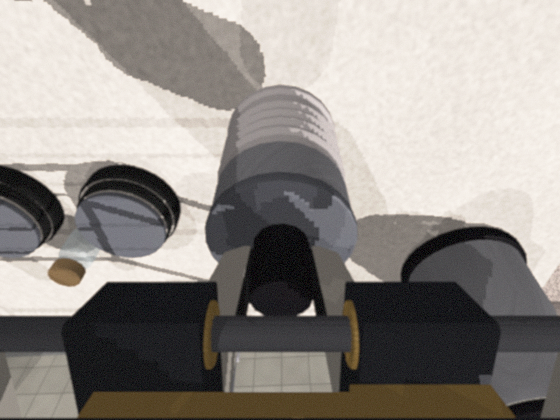

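Jug held (29.3 mm wide, 5.6 N), looks upright and central between jaws. Next I'll carry it to the front of the middle pad.

```bash
python3 - <<'E'
from h import *
from rig import env,fingers,optics
import cv2
R=rot(25); pm=np.array([.626,.0145])
env.movel(grasp_tcp(np.r_[pm,.215]-.16*XR,R),speed=.15)
env.movel(grasp_tcp(np.r_[pm,.195]-.10*XR,R),speed=.1); env.sleep(.2)
st=env.get_state(); print(st["time"],st["tool_pos"].round(4),(grasp_tcp(np.r_[pm,.195]-.10*XR,R)).round(4),st["wrist_force"].round(2))
s=optics.snapshot("wrist"); cv2.imwrite("pics/wr4.png",s["frame"][:,:,::-1])
d=s["depth"]; v,u=np.indices(d.shape); p=np.stack([(u-s["cx"])/s["fx"]*d,(v-s["cy"])/s["fy"]*d,d],-1)
m=s["mount"]; p=p@m[:3,:3].T+m[:3,3]; p=p@st["tcp_rot"].T+st["tool_pos"]
np.savez("w4.npz",p=p,d=d,f=s["frame"])
s=optics.snapshot("scene"); cv2.imwrite("pics/scene4.png",s["frame"][:,:,::-1]); np.savez("scene4.npz",**s)
P=cloud(s); g=(pm-.10*XR[:2])
print("expected axis",g)
for nm,Q in (("w",p),("s",P)):
  k=np.hypot(Q[...,0]-g[0],Q[...,1]-g[1])<.055
  for lo,hi in ((.06,.09),(.09,.12),(.12,.15),(.163,.172)):
    q=Q[k&(Q[...,2]>lo)&(Q[...,2]<hi)]
    if len(q)>20:
        from scipy.optimize import least_squares
        r=least_squares(lambda a:np.hypot(q[:,0]-a[0],q[:,1]-a[1])-a[2],[*g,.042],loss="soft_l1",f_scale=.002)
        print(nm,lo,len(q),"circ",r.x.round(4),"zmin",q[:,2].min())
  print(nm,"lid plane z",np.median(Q[k][(Q[k][:,2]>.16)&(Q[k][:,2]<.18)][:,2]))
  # lid plane normal
  q=Q[k&(Q[...,2]>.160)&(Q[...,2]<.18)]
  if len(q)>30:
    A=np.c_[q[:,:2]-g,np.ones(len(q))]; r=least_squares(lambda a:A@a-q[:,2],[0,0,.17],loss="soft_l1",f_scale=.001); print(nm,"lid slope/z",r.x.round(4))
E
```

```text
29.7583 [0.528  0.0231 0.1907] [0.5285 0.023  0.1905] [ 0.27 -0.57 -5.05]
expected axis [0.52638053 0.02321557]
w 0.06 2140 circ [0.5287 0.0223 0.0412] zmin 0.06000241762301595
w 0.09 2483 circ [0.5284 0.0222 0.0411] zmin 0.09025396459858165
w 0.12 3382 circ [0.5273 0.0223 0.0396] zmin 0.12000192503536442
w 0.163 8864 circ [0.5248 0.0224 0.031 ] zmin 0.1630107506825524
w lid plane z 0.1689082965094466
w lid slope/z [0.0265 0.0005 0.1694]
s 0.06 227 circ [0.526  0.0245 0.0409] zmin 0.06028775848683521
s 0.09 180 circ [0.5261 0.0246 0.0405] zmin 0.09031116118404259
s 0.12 238 circ [0.5272 0.0245 0.0396] zmin 0.12002980626438431
s 0.163 360 circ [0.5175 0.0253 0.0358] zmin 0.16326192087519786
s lid plane z 0.17036959615383424
s lid slope/z [0.0014 0.0018 0.1704]
```

View pics/scene4.png

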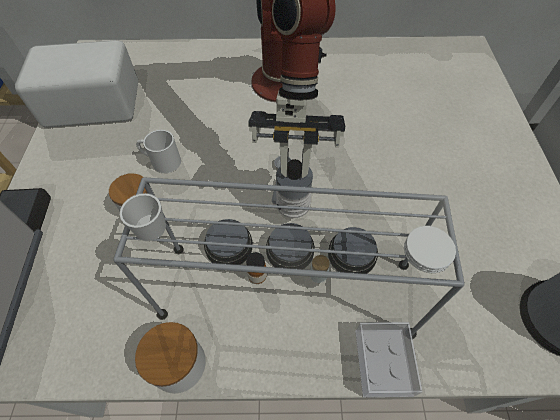

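View pics/wr4.png

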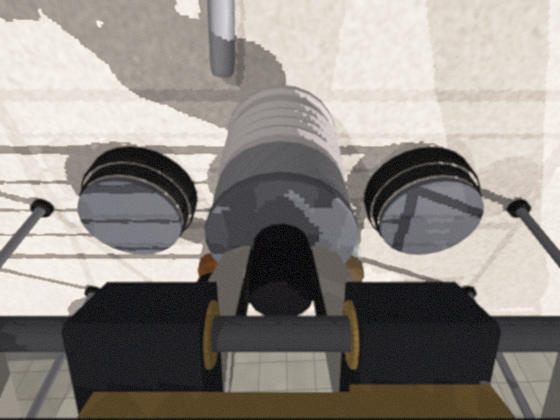

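Jug upright (lid tilt ≤0.03), underside at about 57 mm, axis where expected. I'll slide in under the bar and lower it, watching the force.

```bash
python3 - <<'E'
from h import *
from rig import env,fingers,optics
import cv2
R=rot(25); pm=np.array([.6262,.0145])
fh,_=favg(env)
hit=env.movel(grasp_tcp(np.r_[pm,.193],R),speed=.07,stop_force=6)
f,t=favg(env); print("in",hit,(f-fh).round(2),t.round(4))
if not hit:
  for z in (.188,.184,.181,.179,.178,.177):
    env.movel(grasp_tcp(np.r_[pm,z],R),speed=.025); env.sleep(.1)
    f,t=favg(env); print(z,(f-fh).round(2),t.round(4),env.get_state()["time"])
    if f[2]-fh[2]>5.4: break
  s=optics.snapshot("scene"); cv2.imwrite("pics/scene5.png",s["frame"][:,:,::-1]); np.savez("scene5.npz",**s)
E
```

```text
in False [ 0.09  0.39 -0.36] [0.6279 0.0144 0.1885]
0.188 [-0.21  0.72 -0.37] [0.6284 0.0144 0.1835] 32.1917
0.184 [0.63 0.58 1.18] [0.6288 0.0144 0.1799] 32.7
0.181 [0.89 0.49 3.82] [0.6288 0.0144 0.1769] 33.1667
0.179 [1.3  0.02 5.25] [0.6288 0.0144 0.1749] 33.6167
0.178 [1.76 0.09 5.92] [0.6287 0.0144 0.1737] 34.0667
```

View pics/scene5.png

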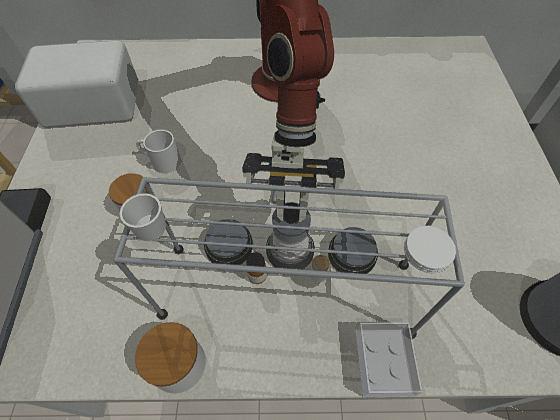

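```bash
python3 - <<'E'
from h import *
from rig import env,fingers,optics
import cv2
R=rot(25)
fingers.set_gripper(0.85); env.sleep(.3)
t=env.get_state()["tool_pos"]
env.movel(t-.07*R[:,2],speed=.08)
env.movel(t-.07*R[:,2]-.12*XR+[0,0,.02],speed=.15); env.sleep(.5)
env.movel([.40,.25,.3],speed=.2)
env.sleep(.3)
for n in ("scene","top"):
  s=optics.snapshot(n); cv2.imwrite(f"pics/{n}6.png",s["frame"][:,:,::-1]); np.savez(n+"6.npz",**s)
  P=cloud(s); g=np.array([.627,.0145]); k=np.hypot(P[...,0]-g[0],P[...,1]-g[1])<.06
  q=P[k&(P[...,2]>.145)&(P[...,2]<.165)]
  print(n,"lid",len(q),np.median(q,0).round(4),((q.min(0)+q.max(0))/2).round(4),np.ptp(q,0).round(3))
  A=np.c_[q[:,:2]-g,np.ones(len(q))]
  from scipy.optimize import least_squares
  r=least_squares(lambda a:A@a-q[:,2],[0,0,.155],loss="soft_l1",f_scale=.001);print(" slope",r.x.round(4))
  q=P[k&(P[...,2]>.18)&(P[...,2]<.2)]; print(n,"knob",len(q),q.mean(0).round(4) if len(q) else 0,np.ptp(q,0) if len(q) else 0)
print(env.get_state()["time"],env.get_state()["wrist_force"])
E
```

```text
scene lid 682 [0.638  0.0149 0.1543] [0.6292 0.0161 0.1549] [0.082 0.08  0.02 ]
 slope [-0.0075  0.0013  0.1544]
scene knob 135 [0.6331 0.0159 0.1898] [0.02823869 0.02851701 0.01384961]
top lid 991 [0.6233 0.0148 0.1544] [0.6256 0.0153 0.1558] [0.08  0.08  0.014]
 slope [ 0.0006 -0.0031  0.1544]
top knob 183 [0.6255 0.0148 0.1907] [0.02778187 0.02815839 0.01550782]
39.5917 [0.09600034 0.30501518 0.99317412]
```

View pics/scene6.png

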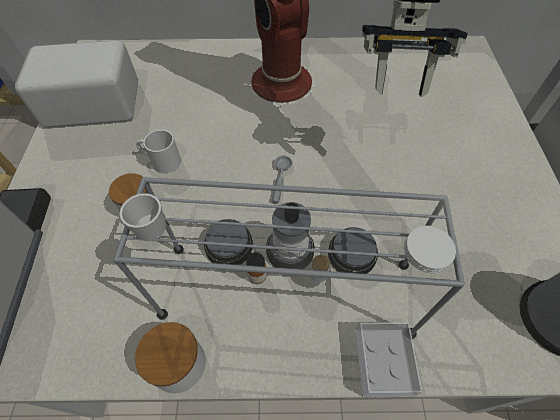

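View pics/top6.png

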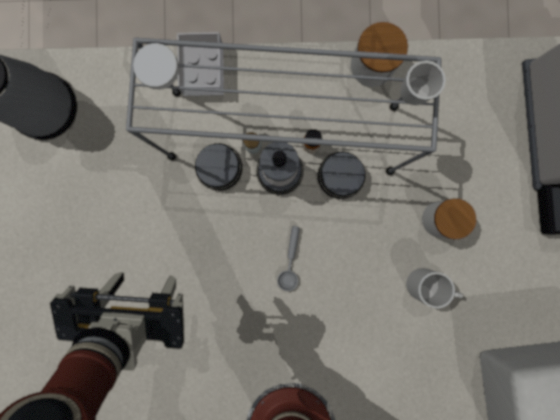

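The jug stands upright and centred. With the lid at .1544 the pad is down about 6.6 mm and the jug centre is at about .116. The bystanders haven't moved and the robot is clear.

```bash
python3 -c "
from rig import env
env.hand_in()"
```

```text
the job is handed in; nothing more can be done
```

The frothing jug is standing on the middle pad, which felt like the medium one, and I have handed the job in. I don't have the verdict.

**Feeling the pads:** I pressed left, middle, then right and held each.

| Pad | Stiffness (N/m) | Pressed down (mm) | Verdict |
|---|---|---|---|
| Left | about 1690 | about 8–9 | firm |
| Middle | about 690 | 8.4–9.9 | medium |
| Right | about 260 | about 9 | soft |

The depth from tool geometry and the depth from force differ by about 1.3 mm on the left and middle pads. Both readings stay inside the 6–12 mm window.

**Placing the jug:** I gripped it by the knob with the tool leaning back 25°, slid it in under the bar, lowered it until the pad carried the weight, let go and backed off.

**Last checks, at about 40 s on the robot's clock:**
- **Upright:** the lid slopes less than 0.01 rad in both cameras.
- **Height:** the lid is at 154.4 mm, so the pad is pressed about 6.6 mm and the jug's centre is about 116 mm up.
- **Centring:** the top camera puts the jug within about 1 mm of the pad centre. The scene camera's knob reading is 3–4 mm further in x than its own pad reading, still well inside the 20 mm allowed.
- **Bystanders:** the canister, jars and mug look unmoved in the pictures. I did not re-measure them.
- **Robot:** the gripper was clear of everything.

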